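Press a power module into the corner jig and hold it

TASK

Set the black power module flat on the aluminium bed of the corner jig, long side along the blue fence, and let go of it. Then bring it home, one end against the orange stop and its long side flush and square against the fence, and with one firm diagonal push of the fingers press it down on the bed and against the fence at the same time. Finish while still holding that push (do not back off), and leave the other things on the bench where they are.

Things in the scene. Friction and masses are not known exactly. Their poses are not given: they have to be found in the camera images.
- module: the power module: plain black box with rounded corners, 36 mm (its x) by 62 mm (its y) by 26 mm high (z), about 0.14 kg, loose; a uniform box, either end may lead. Origin: centre of its underside. It starts flat on the bench, well to the left of the jig; a black board rack with upright circuit boards (up to 0.18 m high) stands between them.
- jig_bed: bare aluminium bed of the corner jig, fixed, 150x150 mm, top face 10 mm above the bench. Origin at bench level; jig x points to the fence (roughly away from the robot), y to the stop (roughly left), z up. Bed: x=-85 to +65, y=-75 to +75 mm. Mounting ears 6 mm thick stick out 17 mm at both y ends; screw heads 2.5 mm high at x=-75, y=+-65 mm
- jig_fence: blue fence bar along the far edge of the bed, fixed. Same origin and axes as jig_bed. Its inner face is the plane x=+50 mm, 15 mm thick, over the whole 150 mm of the bed in y; its top is 42 mm above the bench (32 mm above the bed), plus 2.5 mm screw heads
- jig_stop: orange stop block at the left end of the bed, fixed, square to the fence. Same origin and axes as jig_bed. Its inner face is the plane y=+31 mm; it is 24 mm thick and reaches from x=-35 mm to the fence; its top is 30 mm above the bench (20 mm above the bed), plus 2.5 mm screw heads
- seat (a point): point on the bed's top face, jig frame (32, 0, 10) mm, axes as the jig's: the module's origin when home (module y along jig y, either way round). Home, no finger fits between module and fence or stop: let go 30 mm or more short of the fence. Closed fingertips (straight or leaning) on the middle of its free long side, pushing 10 to 20 N forward with 5 N or more down, hold it
- relay: bystander, to be left alone (may not be shifted 30 mm): relay block, black with a yellow band, 26x46x16 mm
- heat_sink: bystander, to be left alone (may not be shifted 30 mm): grey finned heat sink, 30x34x15 mm
- tape_green: bystander, to be left alone (may not be shifted 30 mm): roll of green tape lying flat, 54 mm across, 18 mm high
- desolder_pump: bystander, to be left alone (may not be shifted 30 mm): blue and white desoldering pump lying down, 21x176x25 mm
- kapton: bystander, to be left alone (may not be shifted 30 mm): roll of orange tape lying flat, 92 mm across, 12 mm high

How it is judged:
By the outcome, as a careful person would: the job done as asked, in the order asked, and still so for the second after the job is handed in, while the arm keeps its last pose, push and grip.
It also fails if it takes over 56 s, if anything falls off the work surface, if the arm or the gripper's body presses on something with over 40 N, if the wrist force passes 120 N, or if a joint passes its speed limit or range.

ROBOT

A 6-joint arm with a two-finger parallel gripper is mounted at the origin on a cart in front of the work surface, level with it; the furniture and walls round the work are solid. World frame = base frame: x ahead of the robot, y to its left, z up, the work surface at z = 0. Lengths are in m, angles in rad, forces in N, time in s.
With the tool pointing down it reaches from about 0.25 to 0.775 m from the base axis. Payload 4 kg.
Tool frame: the origin (TCP) lies at the very end of the fingers, on their centre line; the grasp point (between the pads) lies 19 mm behind it (robot.tcp_to_grasp is the distance from the TCP to the grasp point, in m); z points along the fingers, y is the line along which they close (so a half turn about z gives the same grasp; the last joint's range is limited). The gripper opens to 94 mm and grips with 3 to 60 N. Pads are 16 mm wide; open, the fingers measure 119 mm over their backs; the gripper's body (75 mm by 177 mm) begins 78 mm behind the grasp point.
Start: joints at [1.108, 0.087, 1.371, -0, 1.684, -0.103], TCP at [0.194, 0.515, 0.206] pointing down, gripper open.
Joint ranges: [-3.1, 3.1], [-0.76, 2.03], [0.27, 2.55], [-1.08, 4.22], [0.17, 2.65], [-2.57, 2.57]. Speed limits (rad/s): [2.79, 2.79, 3.14, 3.14, 3.14, 3.14].

INTERFACE

Orientations are given as [roll, pitch, yaw] about the fixed x, y, z axes, in that order (R = Rz(yaw) Ry(pitch) Rx(roll)).
In Python, from bench import robot gives the robot as it stands.
- The arm moves only by the tool nudge_tcp, called after "Request:" by a JSON object that holds its "method" and its "body". Schema: {"type":"object","properties":{"increments":{"type":"object","properties":{"deltas":{"type":"array","items":{"type":"array","items":{"type":"number"},"minItems":5,"maxItems":5},"minItems":1,"maxItems":20}},"additionalProperties":false,"required":["deltas"]},"only":{"type":"string"},"quiet":{"type":"boolean"},"lines":{"type":"string"}},"required":["increments"],"additionalProperties":false}. increments is an object whose key "deltas" holds a list of rows, 1 to 20 of them, each of 5 numbers: the finger opening in m, then dx, dy, dz in normalised numbers (1 is 20 cm), then a turn about the tool's z in fractions of the full range, 1 being 60 degrees; each row shifts and turns the commanded pose from where the row before left it, along the tool's axes as they then stand; what a row does not reach is not made up. A row lasts 1/12 s, in which the tool goes at most 0.0417 m and 0.125 rad, less where a joint would pass 70% of its speed; a pose out of reach is approached as far as the arm can. The fingers move at their own pace and stop on an object; the grip force is fixed at half the most. Time passes only in rows, so rows that do not move let the fingers close. The tool returns the time, the measured TCP pose, the force, the opening and the grip force at its end. only (a regular expression) keeps the lines of the reply that match it, lines (a string "A,B") keeps lines A to B, and quiet returns only ok. A shift or turn number past 1, either way, is cut back to 1. Input that does not fit is refused with a message, and nothing moves.
- robot.get_obs(): the state, without advancing time (a new reading comes with each control period).
- robot.snapshot(name): name is "side" or "top"; returns a dict with "color" (480x640x3 uint8, blue, green, red), "fx", "fy", "cx", "cy" (pixels), "extrinsics" (4x4, takes a point from world to camera coordinates). Camera axes: x right, y down, z forward; pixel columns grow to the right and rows downward; lengths in m; the calibration is good to about 2 mm. A picture is of the moment at which its call begins. There is no depth.
- robot.close_job(): hands the job in; it is judged then, once.
The state is a dict: "time": time; "joint_positions": joint angles; "qvel": joint speeds; "joint_torque": joint torques, N m; "tool_pos": TCP position; "ee_rot": TCP orientation; "wrist_force": force on the tool from outside, world axes, zero at the start; "wrist_torque": the same for the moment, N m; "width": finger opening in m; "finger_force": force on a finger pad.
Only numpy, scipy, OpenCV 4.12 (cv2) and the standard library are available. Lean on these libraries where they do the work, as an engineer would, in place of code of your own. Each camera call takes 0.05 s, during which the arm holds its last target. There are 200 camera calls.

## Working session

There is one attempt and no reset: what is moved stays moved. The work goes in short steps, Python scripts to look and compute and a tool call to move; the robot and the scene stay as the last step left them, time stands still between calls to the robot, and variables do not carry over. Pictures are saved under pics/ and viewed, at most 10 in all, crops included, and the job is handed in when it is done.

```bash
ls; mkdir -p pics
```

Run:
```python
from bench import robot
import cv2,numpy as np
for n in("top","side"):
    s=robot.snapshot(n);cv2.imwrite(f"pics/{n}0.png",s["color"]);print(n,s["fx"],s["fy"],s["cx"],s["cy"]);print(np.round(s["extrinsics"],3).tolist())
o=robot.get_obs();print(o["time"],o["tool_pos"],o["ee_rot"],o["width"])
```

```text
bench.py
pics
top 505.45717175739225 505.45717175739225 319.9518256513761 240.87117785086002
[[0.019, -1.0, 0.006, 0.011], [-0.996, -0.019, -0.081, 0.599], [0.081, -0.005, -0.997, 1.521], [0.0, 0.0, 0.0, 1.0]]
side 513.4507104754164 513.4507104754164 313.2974732492154 250.61356781570845
[[0.844, -0.536, -0.003, -0.488], [-0.29, -0.452, -0.844, 0.225], [0.451, 0.713, -0.537, 1.132], [0.0, 0.0, 0.0, 1.0]]
0.1 [0.19342692 0.5143409  0.20443812] [-3.13965056e+00 -2.16801197e-04  2.78178380e+00] 0.09397896087263939
```

View pics/top0.png

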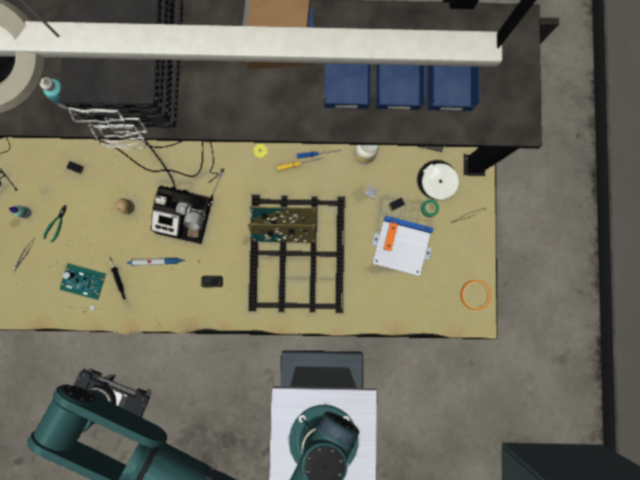

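View pics/side0.png

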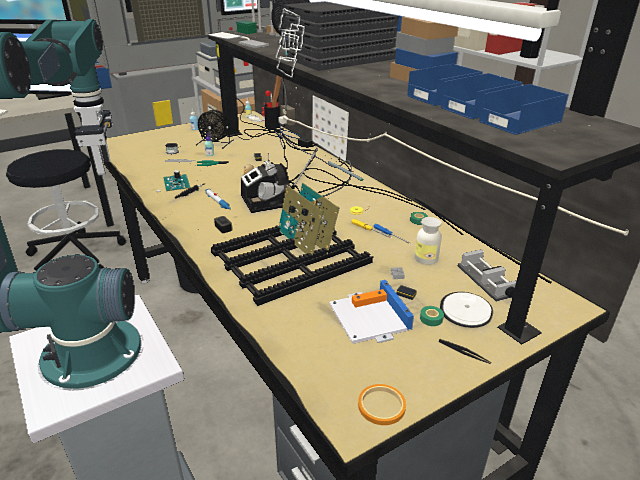

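The top view shows the module as a black box near (212,282), the rack at (250-343, 195-312) and the jig at (403,245), with the blue fence at (408,224) and the orange stop at (390,236). The side view shows the module at (223,224). Next I segment these.

Create h.py:
```python
from bench import robot
import cv2,numpy as np
def snap(n): return robot.snapshot(n)
def ray(s,uv,z):
    E=s["extrinsics"];R,t=E[:3,:3],E[:3,3]
    d=R.T@np.array([(uv[0]-s["cx"])/s["fx"],(uv[1]-s["cy"])/s["fy"],1]);c=-R.T@t
    return c+d*(z-c[2])/d[2]
def proj(s,p):
    E=s["extrinsics"];q=E[:3,:3]@np.asarray(p)+E[:3,3];return q[:2]/q[2]*s["fx"]+[s["cx"],s["cy"]]
def blobs(s,lo,hi,box,amin=15):
    x0,y0,x1,y1=box;h=cv2.cvtColor(s["color"],cv2.COLOR_BGR2HSV)
    m=np.zeros(h.shape[:2],np.uint8);m[y0:y1,x0:x1]=cv2.inRange(h,np.array(lo),np.array(hi))[y0:y1,x0:x1]
    c,_=cv2.findContours(m,cv2.RETR_EXTERNAL,cv2.CHAIN_APPROX_NONE)
    return [k for k in c if cv2.contourArea(k)>amin]
```

Run:
```python
from h import *
t=snap("top");s=snap("side")
B=((0,0,0),(180,255,70));BL=((100,120,50),(125,255,255));OR=((5,150,120),(18,255,255));WH=((0,0,170),(180,40,255))
def show(nm,s,col,box,z):
    for k in blobs(s,*col,box):
        P=np.array([ray(s,p[0],z)[:2] for p in k.astype(float)],np.float32)
        r=cv2.minAreaRect(P);print(nm,cv2.contourArea(k),"c",np.round(r[0],4),"sz",np.round(r[1],4),"a",round(r[2],1),"px",k[:,0].min(0),k[:,0].max(0))
show("mod top",t,B,(190,265,240,300),.026)
show("fence top",t,BL,(360,200,450,260),.042)
show("stop top",t,OR,(360,200,450,260),.030)
show("bed top",t,WH,(360,200,450,290),.010)
show("mod side",s,B,(205,205,240,240),.013)
show("fence side",s,BL,(370,270,420,335),.042)
show("stop side",s,OR,(340,270,400,315),.030)
a=cv2.resize(t["color"][190:310,170:460],None,fx=2.7,fy=2.7,interpolation=cv2.INTER_CUBIC)
b=cv2.resize(s["color"][200:350,190:450],None,fx=3,fy=3,interpolation=cv2.INTER_CUBIC)
cv2.imwrite("pics/a.png",a);cv2.imwrite("pics/b.png",b)
```

```text
mod top 171.5 c [0.4705 0.349 ] sz [0.0302 0.0579] a 1.1 px [202 276] [221 286]
fence top 151.5 c [ 0.6542 -0.2444] sz [0.1476 0.0139] a 76.3 px [385 217] [432 231]
stop top 144.0 c [ 0.6176 -0.1915] sz [0.0192 0.082 ] a 76.5 px [385 223] [396 249]
bed top 1881.5 c [ 0.5825 -0.2272] sz [0.1786 0.137 ] a 76.3 px [372 222] [430 275]
mod side 136.5 c [0.47   0.3523] sz [0.0963 0.0443] a 89.6 px [215 217] [231 232]
fence side 471.5 c [ 0.6415 -0.2631] sz [0.1852 0.0328] a 75.6 px [380 280] [412 328]
stop side 364.5 c [ 0.6102 -0.2016] sz [0.0448 0.0921] a 76.4 px [352 289] [386 306]
```

View pics/a.png

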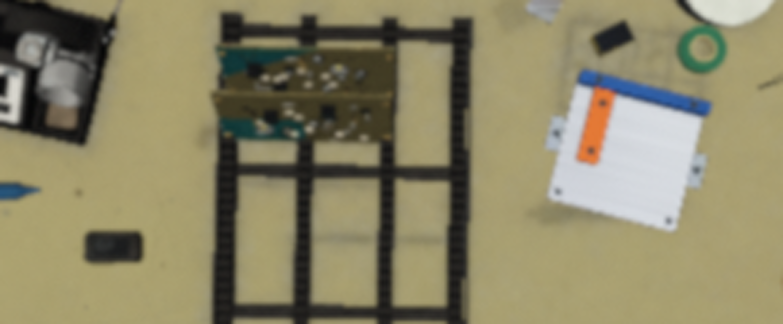

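View pics/b.png

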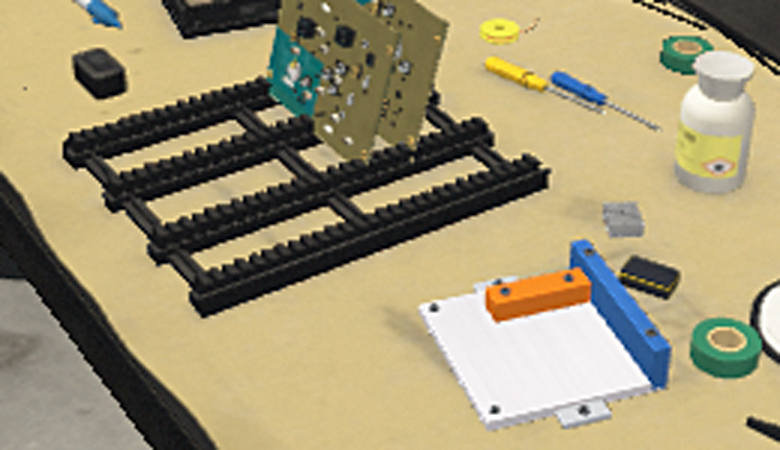

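The crops agree with each other: a plain black box at top-view pixel (212,282), and the jig with its fence and stop unobstructed. The fence gives jig origin (0.598,-0.231) and the stop gives (0.600,-0.2315), both at yaw -13.7°. I'll refine the module position and check the shelf clearance.

Run:
```python
from h import *
t=snap("top");s=snap("side")
for V in(90,110,125):
  for k in blobs(t,(0,0,0),(180,255,V),(190,265,240,300)):
    if cv2.contourArea(k)<100: continue
    r=cv2.minAreaRect(np.array([ray(t,p[0],.013)[:2] for p in k.astype(float)],np.float32));print(V,np.round(r[0],4),np.round(r[1],4),r[2])
  for k in blobs(s,(0,0,0),(180,255,V),(205,205,240,240)):
    M=cv2.moments(k);c=(M["m10"]/M["m00"],M["m01"]/M["m00"]);print(" side centroid->",np.round(ray(s,c,.013),4),cv2.contourArea(k))
# shelf front-edge: top px (540,145); side edge line (215,40)->(545,192)
for z in np.arange(.2,.8,.1):
  for u in (440,540):
    P=ray(t,(u,145),z);print(round(z,1),np.round(P,3),np.round(proj(s,P)))
```

```text
90 [0.4705 0.3502] [0.0305 0.0614] 1.0945771932601929
 side centroid-> [0.4705 0.3528 0.013 ] 186.0
110 [0.469  0.3517] [0.0335 0.0645] 1.094625473022461
 side centroid-> [0.47  0.353 0.013] 200.5
125 [0.4705 0.3517] [0.0366 0.0645] 1.0953052043914795
 side centroid-> [0.4701 0.353  0.013 ] 202.5
0.2 [ 0.856 -0.302  0.2  ] [484. 227.]
0.2 [ 0.862 -0.579  0.2  ] [595. 285.]
0.3 [ 0.828 -0.278  0.3  ] [474. 187.]
0.3 [ 0.833 -0.534  0.3  ] [580. 235.]
0.4 [ 0.8   -0.253  0.4  ] [464. 143.]
0.4 [ 0.805 -0.489  0.4  ] [563. 182.]
0.5 [ 0.772 -0.229  0.5  ] [453.  95.]
0.5 [ 0.777 -0.445  0.5  ] [545. 124.]
0.6 [ 0.744 -0.205  0.6  ] [441.  43.]
0.6 [ 0.748 -0.4    0.6  ] [526.  62.]
0.7 [ 0.716 -0.18   0.7  ] [428. -15.]
0.7 [ 0.72  -0.356  0.7  ] [505.  -6.]
0.8 [ 0.688 -0.156  0.8  ] [413. -79.]
0.8 [ 0.691 -0.311  0.8  ] [482. -80.]
```

The manual's scale: shifts go in shares of 20 cm and turns go in shares of 60 degrees. Converting my numbers, 0.0274 m / 0.2 = 0.137, -0.0168 m / 0.2 = -0.084, 0.12 rad / 1.0472 = 0.1146.

Request:
{"method": "nudge_tcp", "body": {"increments": {"deltas": [[0.08, 0, 0, 0, 0.1146], [0.08, 0, 0, 0, 0.1146], [0.08, 0, 0, 0, 0.1146], [0.08, 0, 0, 0, 0.1146], [0.08, 0, 0, 0, 0.1146], [0.08, 0, 0, 0, 0.1146], [0.08, 0, 0, 0, 0.1146], [0.08, 0, 0, 0, 0.1146], [0.08, 0, 0, 0, 0.1146], [0.08, 0, 0, 0, 0.107], [0.08, -0.084, 0.137, 0, 0], [0.08, -0.084, 0.137, 0, 0], [0.08, -0.084, 0.137, 0, 0], [0.08, -0.084, 0.137, 0, 0], [0.08, -0.084, 0.137, 0, 0], [0.08, -0.084, 0.137, 0, 0], [0.08, -0.084, 0.137, 0, 0], [0.08, -0.084, 0.137, 0, 0], [0.08, -0.084, 0.137, 0, 0], [0.08, -0.084, 0.137, 0, 0]]}}}

```text
time: 1.97
tool_pos: [0.472, 0.351, 0.2055]
ee_rot: [-3.142, -0.0, 1.59]
wrist_force: [1.1, 1.1, 0.1]
width: 0.08
finger_force: 0.0
```

Request:
{"method": "nudge_tcp", "body": {"increments": {"deltas": [[0.08, 0, 0, 0, 0], [0.08, 0, 0, 0, 0], [0.08, 0, 0, 0, 0]]}}}

```text
time: 2.22
tool_pos: [0.4704, 0.3522, 0.2053]
ee_rot: [-3.141, -0.0, 1.59]
wrist_force: [-0.3, -0.1, -0.0]
width: 0.0801
finger_force: 0.0
```

Above the module. Descending 0.2 m to z = 0.005 and closing.

In the tool's units: 0.03 m / 0.2 = 0.15, 0.005 m / 0.2 = 0.025.

Request:
{"method": "nudge_tcp", "body": {"increments": {"deltas": [[0.08, 0, 0, 0.15, 0], [0.08, 0, 0, 0.15, 0], [0.08, 0, 0, 0.15, 0], [0.08, 0, 0, 0.15, 0], [0.08, 0, 0, 0.15, 0], [0.08, 0, 0, 0.1, 0], [0.08, 0, 0, 0.075, 0], [0.08, 0, 0, 0.05, 0], [0.08, 0, 0, 0.025, 0], [0.08, 0, 0, 0, 0], [0.08, 0, 0, 0, 0]]}}}

```text
time: 3.13
tool_pos: [0.471, 0.3528, 0.0065]
ee_rot: [3.14, -0.001, 1.591]
wrist_force: [0.2, 0.1, -0.2]
width: 0.0798
finger_force: 0.0
```

Request:
{"method": "nudge_tcp", "body": {"increments": {"deltas": [[0.02, 0, 0, 0, 0], [0.02, 0, 0, 0, 0], [0.02, 0, 0, 0, 0], [0.02, 0, 0, 0, 0], [0.02, 0, 0, 0, 0], [0.02, 0, 0, 0, 0], [0.02, 0, 0, 0, 0], [0.02, 0, 0, 0, 0]]}}}

```text
time: 3.8
tool_pos: [0.4705, 0.3521, 0.0056]
ee_rot: [-3.141, -0.0, 1.59]
wrist_force: [-1.7, -0.3, 0.7]
width: 0.0356
finger_force: 30.0
```

Gripped at 35.6 mm. Lifting to z ≈ 0.24, then crossing over the rack.

In the tool's units: -0.03 m / 0.2 = -0.15, -0.025 m / 0.2 = -0.125.

Request:
{"method": "nudge_tcp", "body": {"increments": {"deltas": [[0.02, 0, 0, -0.05, 0], [0.02, 0, 0, -0.125, 0], [0.02, 0, 0, -0.15, 0], [0.02, 0, 0, -0.15, 0], [0.02, 0, 0, -0.15, 0], [0.02, 0, 0, -0.15, 0], [0.02, 0, 0, -0.15, 0], [0.02, 0, 0, -0.15, 0], [0.02, 0, 0, -0.1, 0], [0.02, 0, 0, 0, 0], [0.02, 0, 0, 0, 0]]}}}

```text
time: 4.72
tool_pos: [0.4713, 0.3523, 0.2419]
ee_rot: [3.139, -0.002, 1.59]
wrist_force: [-0.5, 0.3, -2.7]
width: 0.0357
finger_force: 30.0
```

Request:
{"method": "nudge_tcp", "body": {"increments": {"deltas": [[0.02, -0.147, 0.026, 0, 0], [0.02, -0.147, 0.026, 0, 0], [0.02, -0.147, 0.026, 0, 0], [0.02, -0.147, 0.026, 0, 0], [0.02, -0.147, 0.026, 0, 0], [0.02, -0.147, 0.026, 0, 0], [0.02, -0.147, 0.026, 0, 0], [0.02, -0.147, 0.026, 0, 0], [0.02, -0.147, 0.026, 0, 0], [0.02, -0.147, 0.026, 0, 0], [0.02, -0.147, 0.026, 0, 0], [0.02, -0.147, 0.026, 0, 0], [0.02, -0.147, 0.026, 0, 0], [0.02, -0.147, 0.026, 0, 0], [0.02, -0.147, 0.026, 0, 0], [0.02, -0.147, 0.026, 0, 0], [0.02, -0.147, 0.026, 0, 0], [0.02, -0.147, 0.026, 0, 0], [0.02, -0.147, 0.026, 0, 0], [0.02, -0.147, 0.026, 0, 0]]}}}

```text
time: 6.38
tool_pos: [0.5849, -0.2349, 0.2368]
ee_rot: [-3.137, -0.003, 1.59]
wrist_force: [-0.2, -0.7, -1.0]
width: 0.0357
finger_force: 30.0
```

Request:
{"method": "nudge_tcp", "body": {"increments": {"deltas": [[0.02, 0, 0, 0, 0.1194], [0.02, 0, 0, 0, 0.1194], [0.02, 0, 0, 0, 0.0076], [0.02, 0, 0, 0, 0], [0.02, 0, 0, 0, 0], [0.02, 0, 0, 0, 0]]}}}

```text
time: 6.88
tool_pos: [0.5857, -0.2333, 0.2397]
ee_rot: [-3.14, -0.0, 1.334]
wrist_force: [0.5, 0.1, -1.5]
width: 0.0359
finger_force: 30.0
```

In the tool's units: 0.03 m / 0.2 = 0.15, 0.02 m / 0.2 = 0.1.

Request:
{"method": "nudge_tcp", "body": {"increments": {"deltas": [[0.02, 0, 0, 0.15, 0], [0.02, 0, 0, 0.15, 0], [0.02, 0, 0, 0.15, 0], [0.02, 0, 0, 0.15, 0], [0.02, 0, 0, 0.15, 0], [0.02, 0, 0, 0.1, 0], [0.02, 0, 0, 0.05, 0], [0.02, 0, 0, 0, 0], [0.02, 0, 0, 0, 0], [0.02, 0, 0, 0, 0]]}}}

```text
time: 7.72
tool_pos: [0.5874, -0.2344, 0.0629]
ee_rot: [3.138, 0.001, 1.332]
wrist_force: [0.6, -0.5, -0.1]
width: 0.036
finger_force: 30.0
```

Run:
```python
from h import *
s=snap("side");cv2.imwrite("pics/c.png",cv2.resize(s["color"][200:350,270:470],None,fx=4,fy=4,interpolation=cv2.INTER_CUBIC))
```

```text
(no output)
```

View pics/c.png

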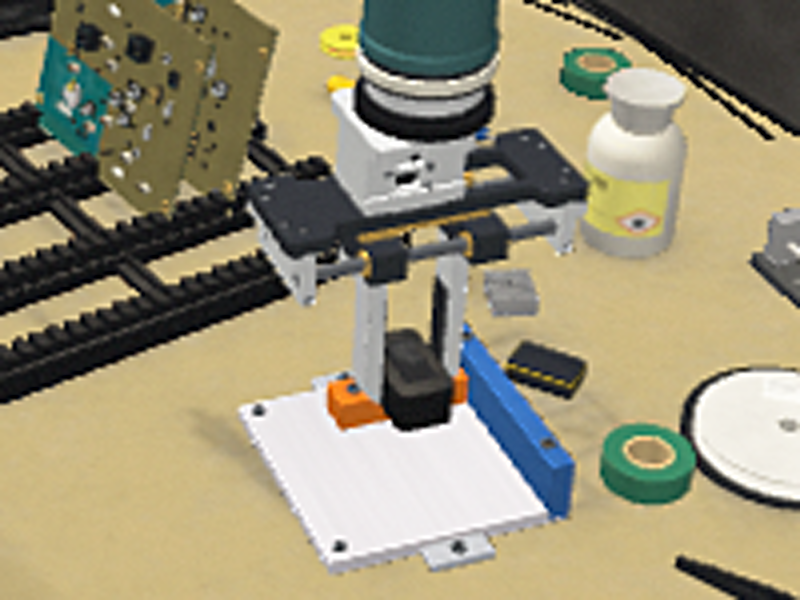

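The module hangs level over the bed, between the stop (left) and the open bed, clear of both the stop and the fence. Lowering it.

In the tool's units: 0.015 m / 0.2 = 0.075, 0.013 m / 0.2 = 0.065.

Request:
{"method": "nudge_tcp", "body": {"increments": {"deltas": [[0.02, 0, 0, 0.075, 0], [0.02, 0, 0, 0.065, 0], [0.02, 0, 0, 0.04, 0], [0.02, 0, 0, 0.02, 0], [0.02, 0, 0, 0, 0], [0.02, 0, 0, 0, 0], [0.02, 0, 0, 0, 0]]}}}

```text
time: 8.35
tool_pos: [0.5864, -0.2341, 0.0211]
ee_rot: [3.14, 0.0, 1.332]
wrist_force: [0.5, -0.0, -1.2]
width: 0.0357
finger_force: 30.0
```

Request:
{"method": "nudge_tcp", "body": {"increments": {"deltas": [[0.02, 0, 0, 0.01, 0], [0.02, 0, 0, 0.01, 0], [0.02, 0, 0, 0, 0], [0.02, 0, 0, 0, 0]]}}}

```text
time: 8.68
tool_pos: [0.5859, -0.2338, 0.0164]
ee_rot: [-3.141, -0.0, 1.332]
wrist_force: [-0.7, -0.2, -0.8]
width: 0.0359
finger_force: 30.0
```

In the tool's units: 0.001 m / 0.2 = 0.005.

Request:
{"method": "nudge_tcp", "body": {"increments": {"deltas": [[0.02, 0, 0, 0.005, 0], [0.02, 0, 0, 0, 0], [0.02, 0, 0, 0, 0]]}}}

```text
time: 8.93
tool_pos: [0.586, -0.2339, 0.0155]
ee_rot: [3.141, -0.0, 1.332]
wrist_force: [-0.3, 0.2, -1.1]
width: 0.0356
finger_force: 30.0
```

Request:
{"method": "nudge_tcp", "body": {"increments": {"deltas": [[0.02, 0, 0, 0.005, 0], [0.02, 0, 0, 0, 0], [0.02, 0, 0, 0, 0]]}}}

```text
time: 9.18
tool_pos: [0.586, -0.2339, 0.0155]
ee_rot: [3.141, 0.0, 1.332]
wrist_force: [-1.9, 0.4, 4.3]
width: 0.0355
finger_force: 30.0
```

Contact made (4 N). Releasing, rising, and backing off to the −y side with the fingers closing.

In the tool's units: -0.03 m / 0.2 = -0.15, -0.02 m / 0.2 = -0.1.

Request:
{"method": "nudge_tcp", "body": {"increments": {"deltas": [[0.06, 0, 0, 0, 0], [0.06, 0, 0, 0, 0], [0.06, 0, 0, 0, 0], [0.06, 0, 0, 0, 0], [0.06, 0, 0, 0, 0], [0.06, 0, 0, -0.05, 0], [0.06, 0, 0, -0.15, 0], [0.06, 0, 0, -0.15, 0], [0.06, 0, 0, -0.15, 0], [0, -0.15, 0, 0, 0], [0, -0.15, 0, 0, 0], [0, -0.15, 0, 0, 0], [0, -0.1, 0, 0, 0], [0, 0, 0, 0, 0], [0, 0, 0, 0, 0], [0, 0, 0, 0, 0]]}}}

```text
time: 10.52
tool_pos: [0.5602, -0.3401, 0.1148]
ee_rot: [3.141, -0.001, 1.332]
wrist_force: [-0.6, -0.2, -0.1]
width: 0.0169
finger_force: 0.0
```

Run:
```python
from h import *
for n in("top","side"):
    s=snap(n);b=(340,180,480,300) if n=="top" else (300,230,440,350)
    cv2.imwrite(f"pics/d{n}.png",s["color"])
    if n=="side": S=s
    else: T=s
a=cv2.resize(T["color"][190:300,340:470],(390,330),interpolation=cv2.INTER_CUBIC)
b=cv2.resize(S["color"][240:350,310:440],(390,330),interpolation=cv2.INTER_CUBIC)
cv2.imwrite("pics/d.png",np.hstack([a,b]))
```

```text
(no output)
```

View pics/d.png

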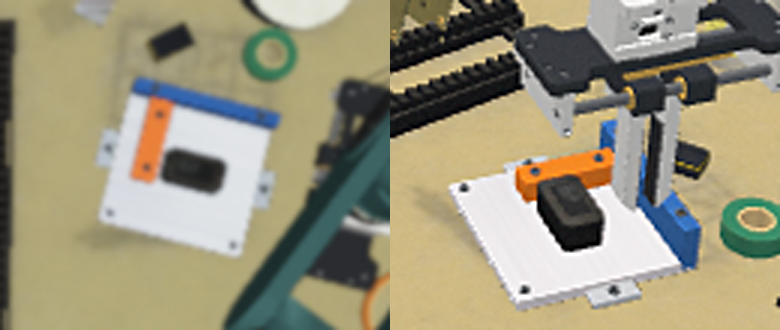

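The module lies flat on the bed, close to the stop and about 35 mm short of the fence. In the top view it is at about (404,247), parallel to the fence. I measure it in the jig frame next.

Add to h.py:
```python
def jigmeas(t):
    c,sn=np.cos(np.radians(-13.7)),np.sin(np.radians(-13.7))
    for nm,lo,hi,box,z in(("mod",(0,0,0),(180,255,110),(388,230,430,262),.023),("fence",(100,120,50),(125,255,255),(360,200,450,260),.042),("stop",(5,150,120),(18,255,255),(360,200,450,260),.030)):
        for k in blobs(t,lo,hi,box,60):
            r=cv2.minAreaRect(np.array([ray(t,p[0],z)[:2] for p in k.astype(float)],np.float32))
            d=np.array(r[0])-[.599,-.231];print(nm,"jig mm",np.round([1e3*(c*d[0]+sn*d[1]),1e3*(-sn*d[0]+c*d[1])],1),np.round(r[1],4),round(r[2],1))
```

Run:
```python
from h import *
jigmeas(snap("top"));o=robot.get_obs();print(o["tool_pos"],o["width"])
```

```text
mod jig mm [-11.2  -6.5] [0.0616 0.0346] 75.8
fence jig mm [56.9  0. ] [0.1476 0.0137] 76.3
stop jig mm [ 8.7 42.5] [0.0199 0.082 ] 76.5
[ 0.56041473 -0.33943113  0.11468615] 0.004549719632165408
```

In the tool's units: 0.03 m / 0.2 = 0.15, 0.025 m / 0.2 = 0.125.

Request:
{"method": "nudge_tcp", "body": {"increments": {"deltas": [[0, 0.125, 0, 0, 0], [0, 0.125, 0, 0, 0], [0, 0, 0, 0.15, 0], [0, 0, 0, 0.15, 0], [0, 0, 0, 0.1, 0], [0, 0, 0, 0.05, 0], [0, 0, 0, 0.03, 0], [0, 0, 0, 0, 0], [0, 0, 0, 0, 0], [0, 0.05, 0, 0, 0], [0, 0.025, 0, 0, 0], [0, 0, 0, 0, 0], [0, 0, 0, 0, 0]]}}}

```text
time: 11.75
tool_pos: [0.576, -0.2773, 0.0195]
ee_rot: [3.14, 0.0, 1.333]
wrist_force: [0.6, 0.3, -0.3]
width: 0.0004
finger_force: 0.0
```

Request:
{"method": "nudge_tcp", "body": {"increments": {"deltas": [[0, 0.015, 0, 0, 0], [0, 0.015, 0, 0, 0], [0, 0.01, 0, 0, 0], [0, 0, 0, 0, 0], [0, 0, 0, 0, 0], [0, 0, 0, 0, 0]]}}}

```text
time: 12.25
tool_pos: [0.5774, -0.2705, 0.019]
ee_rot: [3.141, 0.001, 1.332]
wrist_force: [-1.0, -3.3, 1.6]
width: 0.0006
finger_force: 1.4
```

In the tool's units: 0.002 m / 0.2 = 0.01.

Request:
{"method": "nudge_tcp", "body": {"increments": {"deltas": [[0, 0.01, 0, 0, 0], [0, 0, 0, 0, 0], [0, 0, 0, 0, 0]]}}}

```text
time: 12.5
tool_pos: [0.5774, -0.2705, 0.019]
ee_rot: [3.14, 0.004, 1.331]
wrist_force: [-2.0, -5.6, 2.0]
width: 0.0004
finger_force: 3.5
```

Request:
{"method": "nudge_tcp", "body": {"increments": {"deltas": [[0, 0.01, 0, 0, 0], [0, 0, 0, 0, 0], [0, 0, 0, 0, 0]]}}}

```text
time: 12.75
tool_pos: [0.5774, -0.2704, 0.019]
ee_rot: [3.14, 0.008, 1.33]
wrist_force: [-2.4, -11.2, 2.9]
width: 0.0004
finger_force: 5.5
```

Request:
{"method": "nudge_tcp", "body": {"increments": {"deltas": [[0, 0.005, 0, 0, 0], [0, 0, 0, 0, 0], [0, 0, 0, 0, 0]]}}}

```text
time: 13.0
tool_pos: [0.5774, -0.2704, 0.0191]
ee_rot: [3.14, 0.009, 1.33]
wrist_force: [-2.4, -10.9, 1.0]
width: 0.0004
finger_force: 6.4
```

Stalled against the stop at 11 N. Backing off, going up and over to the free long side.

In the tool's units: -0.03 m / 0.2 = -0.15, 0.02 m / 0.2 = 0.1.

Request:
{"method": "nudge_tcp", "body": {"increments": {"deltas": [[0, -0.05, 0, 0, 0], [0, -0.075, 0, 0, 0], [0, 0, 0, -0.15, 0], [0, 0, 0, -0.15, 0], [0, 0, -0.12, 0, 0], [0, 0, -0.14, 0, 0], [0, 0.1, 0, 0, 0], [0, 0.1, 0, 0, 0], [0, 0.1075, 0, 0, 0], [0, 0, 0, 0, 0], [0, 0, 0, 0, 0]]}}}

```text
time: 13.92
tool_pos: [0.5363, -0.2163, 0.0779]
ee_rot: [-3.14, -0.001, 1.334]
wrist_force: [0.4, 0.2, -0.4]
width: 0.0006
finger_force: 0.0
```

Run:
```python
from h import *
jigmeas(snap("top"));o=robot.get_obs();print(o["tool_pos"],o["width"])
s=snap("side");cv2.imwrite("pics/e.png",cv2.resize(s["color"][240:350,310:440],None,fx=4,fy=4,interpolation=cv2.INTER_CUBIC))
```

```text
mod jig mm [ -2.1 -26.9] [0.0952 0.1112] 1.1
fence jig mm [56.6  0. ] [0.1476 0.0143] 76.3
stop jig mm [ 8.7 40.6] [0.0236 0.082 ] 76.5
[ 0.53625566 -0.21716926  0.07797561] 0.00038604250168093807
```

View pics/e.png

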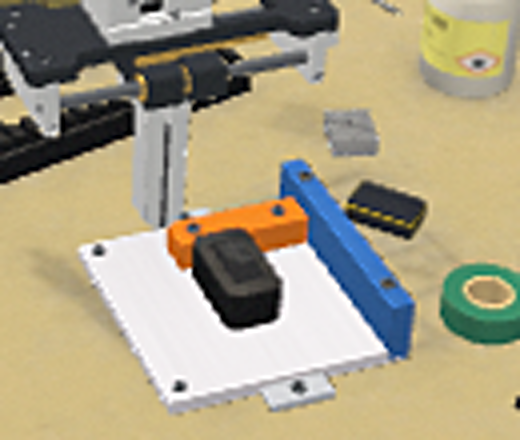

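The module's left end is at the stop and its near side is free; the fingers hang at crop (160,220). I check the −y end by casting the module's lower corner, pixel (370,321).

Run:
```python
from h import *
s=snap("side");c,sn=np.cos(np.radians(-13.7)),np.sin(np.radians(-13.7))
J=np.array([[c,-sn],[sn,c]])
for x in(-11,):
  for y in(-31,-35.5):
    for X,z in((x-18,10),(x+18,10),(x-18,36),(x+18,36)):
      w=J@[X/1e3,y/1e3]+[.599,-.231];print(y,X,z,np.round((proj(s,[*w,z/1e3])-[310,240])*4))
# reference: bed corner and stop corner
for p in((-85,-75,10),(65,-75,10),(-35,31,30),(50,31,30)):
    w=J@[p[0]/1e3,p[1]/1e3]+[.599,-.231];print(p,np.round((proj(s,[*w,p[2]/1e3])-[310,240])*4))
k=max(blobs(s,(0,0,0),(180,255,90),(355,290,383,325)),key=cv2.contourArea);r=k[:,0];print((r.min(0)-[310,240])*4,(r.max(0)+1-[310,240])*4)
```

```text
-31 -29 10 [226. 330.]
-31 7 10 [282. 317.]
-31 -29 36 [229. 296.]
-31 7 36 [285. 283.]
-35.5 -29 10 [229. 335.]
-35.5 7 10 [286. 322.]
-35.5 -29 36 [232. 300.]
-35.5 7 36 [289. 287.]
(-85, -75, 10) [166. 400.]
(65, -75, 10) [406. 343.]
(-35, 31, 30) [177. 243.]
(50, 31, 30) [305. 215.]
[192 228] [280 328]
```

Its −y end fits y = -31 mm, so it is at the stop. Lowering, then pushing toward the fence.

In the tool's units: 0.025 m / 0.2 = 0.125, 0.02 m / 0.2 = 0.1.

Request:
{"method": "nudge_tcp", "body": {"increments": {"deltas": [[0, 0, 0, 0.125, 0], [0, 0, 0, 0.1, 0], [0, 0, 0, 0.045, 0], [0, 0, 0.015, 0.02, 0], [0, 0, 0.035, 0, 0], [0, 0, 0.03, 0, 0], [0, 0, 0, 0, 0], [0, 0, 0, 0, 0]]}}}

```text
time: 14.73
tool_pos: [0.5535, -0.2216, 0.0219]
ee_rot: [3.139, 0.001, 1.332]
wrist_force: [-0.3, 0.1, 0.6]
width: 0.0004
finger_force: 0.0
```

Request:
{"method": "nudge_tcp", "body": {"increments": {"deltas": [[0, 0, 0.02, 0, 0], [0, 0, 0.02, 0, 0], [0, 0, 0.02, 0, 0], [0, 0, 0.02, 0, 0], [0, 0, 0.02, 0, 0], [0, 0, 0.02, 0, 0], [0, 0, 0, 0, 0], [0, 0, 0, 0, 0]]}}}

```text
time: 15.4
tool_pos: [0.576, -0.2268, 0.0203]
ee_rot: [3.141, -0.0, 1.332]
wrist_force: [-0.7, 0.0, -0.3]
width: 0.0004
finger_force: 0.0
```

In the tool's units: 0.004 m / 0.2 = 0.02, 0.002 m / 0.2 = 0.01.

Request:
{"method": "nudge_tcp", "body": {"increments": {"deltas": [[0, 0, 0.02, 0, 0], [0, 0, 0.02, 0, 0], [0, 0, 0.02, 0, 0], [0, 0, 0.02, 0, 0], [0, 0, 0.01, 0, 0], [0, 0, 0, 0, 0], [0, 0, 0, 0, 0]]}}}

```text
time: 15.98
tool_pos: [0.5933, -0.231, 0.0205]
ee_rot: [3.141, -0.0, 1.332]
wrist_force: [0.4, 0.3, 0.1]
width: 0.0001
finger_force: 0.0
```

Request:
{"method": "nudge_tcp", "body": {"increments": {"deltas": [[0, 0, 0.01, 0, 0], [0, 0, 0.01, 0, 0], [0, 0, 0, 0, 0], [0, 0, 0, 0, 0]]}}}

```text
time: 16.32
tool_pos: [0.597, -0.2319, 0.0205]
ee_rot: [3.141, -0.0, 1.332]
wrist_force: [-0.6, -0.3, -0.5]
width: 0.0006
finger_force: 0.0
```

Request:
{"method": "nudge_tcp", "body": {"increments": {"deltas": [[0, 0, 0.01, 0, 0], [0, 0, 0.005, 0, 0], [0, 0, 0, 0, 0], [0, 0, 0, 0, 0]]}}}

```text
time: 16.65
tool_pos: [0.5998, -0.2326, 0.0205]
ee_rot: [3.141, -0.0, 1.332]
wrist_force: [-0.5, -0.1, 0.2]
width: 0.0006
finger_force: 0.3
```

In the tool's units: 0.002 m / 0.2 = 0.01.

Request:
{"method": "nudge_tcp", "body": {"increments": {"deltas": [[0, 0, 0.01, 0, 0], [0, 0, 0, 0, 0], [0, 0, 0, 0, 0]]}}}

```text
time: 16.9
tool_pos: [0.6007, -0.2329, 0.0205]
ee_rot: [-3.139, -0.0, 1.332]
wrist_force: [-4.5, 0.7, 2.3]
width: 0.0006
finger_force: 2.5
```

Request:
{"method": "nudge_tcp", "body": {"increments": {"deltas": [[0, 0, 0.01, 0, 0], [0, 0, 0, 0, 0], [0, 0, 0, 0, 0]]}}}

```text
time: 17.15
tool_pos: [0.6007, -0.2328, 0.0205]
ee_rot: [-3.135, -0.0, 1.332]
wrist_force: [-10.3, 1.7, 5.9]
width: 0.0003
finger_force: 5.1
```

Request:
{"method": "nudge_tcp", "body": {"increments": {"deltas": [[0, 0, 0.005, 0, 0], [0, 0, 0, 0, 0], [0, 0, 0, 0, 0]]}}}

```text
time: 17.4
tool_pos: [0.6007, -0.2328, 0.0205]
ee_rot: [-3.133, -0.0, 1.332]
wrist_force: [-13.1, 2.5, 7.9]
width: 0.0007
finger_force: 6.3
```

Run:
```python
from h import *
T=snap("top");S=snap("side")
a=cv2.resize(T["color"][190:300,340:470],(390,330),interpolation=cv2.INTER_CUBIC)
b=cv2.resize(S["color"][270:340,330:420],(390,303),interpolation=cv2.INTER_CUBIC)
cv2.imwrite("pics/f.png",np.hstack([a[:303],b]))
```

```text
(no output)
```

View pics/f.png

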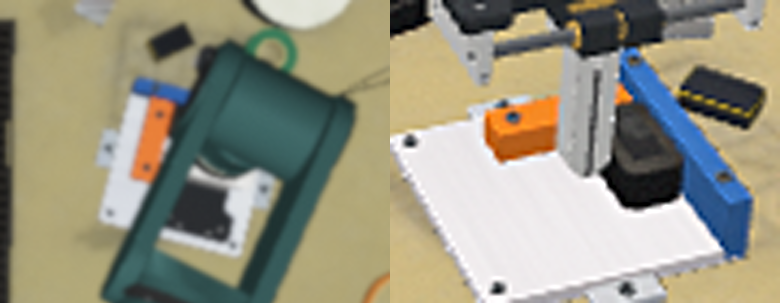

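The module is flush along the fence with the fingers on the middle of its free side; wrist force is 13 N forward and 8 N down. I check its −y end against the home position, using the shift since the earlier picture, which cancels the calibration error.

In the tool's units: 0.0005 m / 0.2 = 0.0025.

Request:
{"method": "nudge_tcp", "body": {"increments": {"deltas": [[0, 0, 0.0025, 0.0025, 0], [0, 0, 0, 0, 0], [0, 0, 0, 0, 0]]}}}

```text
time: 17.75
tool_pos: [0.6007, -0.2328, 0.0205]
ee_rot: [-3.132, -0.0, 1.332]
wrist_force: [-14.0, 4.5, 10.2]
width: 0.0004
finger_force: 7.3
```

Run:
```python
from h import *
s=snap("side");c,sn=np.cos(np.radians(-13.7)),np.sin(np.radians(-13.7));J=np.array([[c,-sn],[sn,c]])
f=lambda x,y,z:proj(s,[*(J@[x/1e3,y/1e3]+[.599,-.231]),z/1e3])
print("expected bottom-row",322+(f(14,-31,10)-f(-29,-31,10))[1],"expected right-col",380+(f(50,-31,10)-f(7,-31,10))[0])
print("5mm in y moves px",f(14,-36,10)-f(14,-31,10))
k=max(blobs(s,(0,0,0),(180,255,90),(366,285,400,325)),key=cv2.contourArea);r=k[:,0];print(r.min(0),r.max(0)+1)
o=robot.get_obs();print(o["wrist_force"],o["wrist_torque"],o["tool_pos"])
```

```text
expected bottom-row 318.124241644058 expected right-col 396.4877274506737
5mm in y moves px [0.91525599 1.30512211]
[378 294] [398 318]
[-13.33181373   3.8832415   10.48302996] [ 0.62062604  2.63384031 -0.02543059] [ 0.60070562 -0.23284361  0.02052205]
```

Bottom row matches (318), but only to about 4 mm. For a finer check, I sample a profile along jig y at the bed plane, referenced to the bed's −y edge.

Run:
```python
from h import *
s=snap("side");c,sn=np.cos(np.radians(-13.7)),np.sin(np.radians(-13.7));J=np.array([[c,-sn],[sn,c]])
f=lambda x,y,z:proj(s,[*(J@[x/1e3,y/1e3]+[.599,-.231]),z/1e3])
g=cv2.cvtColor(s["color"],cv2.COLOR_BGR2GRAY)
ys=np.arange(-20,-91,-1.)
for x in(20,24,28,32,36,40):
    P=np.array([f(x,y,10) for y in ys],np.float32)
    v=cv2.remap(g,P[:,0].reshape(-1,1),P[:,1].reshape(-1,1),cv2.INTER_LINEAR).ravel().astype(float)
    def cross(a,up):
        for i in range(len(v)-1):
            if (v[i]<a<=v[i+1]) if up else (v[i]>=a>v[i+1] and ys[i]<-55): return ys[i]-(a-v[i])/(v[i+1]-v[i])
    print(x,"end",cross(130,True),"bed edge",cross(218,False),v[::5].astype(int))
o=robot.get_obs();print(o["wrist_force"])
```

```text
20 end -29.636363636363637 bed edge -76.5 [ 12   4 142 250 240 237 238 237 237 237 237 247 167 148 188]
24 end -31.675 bed edge -75.57142857142857 [ 21  15  66 233 238 237 238 238 238 237 239 226 165 175 183]
28 end -31.402985074626866 bed edge -76.04347826086956 [ 21  15  36 251 240 238 238 238 238 238 238 239 165 163 182]
32 end -31.576923076923077 bed edge -76.68181818181819 [ 23  16  65 252 239 237 237 238 238 237 238 239 165 164 180]
36 end -31.319148936170212 bed edge -75.58823529411765 [ 19  17  71 241 240 239 239 238 238 238 239 228 166 179 179]
40 end -31.4375 bed edge -76.26086956521739 [ 22  17  35 252 240 238 238 238 237 238 239 244 167 154 176]
[-13.25103541   3.57688809  10.75931202]
```

The −y end sits at −31.5 mm while the bed edge (true −75) reads −76, so the module is home and square. The push holds at about 14 N forward and 10.5 N down, so I hand in.

```bash
python3 -c "
from bench import robot
print(robot.close_job())"
```

```text
the job is handed in; nothing more can be done
None
```

Job handed in: the module is home on the bed, against the stop and square to the fence, with the fingers still pushing about 14 N forward and 10 N down, and no bystander was touched on the way.

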